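Set the bench air supply to its middle outlet

ROBOT

A 6-joint arm with a two-finger parallel gripper is mounted at the origin on a cart in front of the work surface, level with it; the furniture and walls round the work are solid. World frame = base frame: x ahead of the robot, y to its left, z up, the work surface at z = 0. Lengths are in m, angles in rad, forces in N, time in s.
With the tool pointing down it reaches from about 0.35 to 0.725 m from the base axis. Payload 6 kg.
Tool frame: the origin (TCP) lies between the finger pads; the fingertips stand 22 mm ahead of it and the grasp point (between the pads) lies 3 mm ahead of it; z points along the fingers, y is the line along which they close (so a half turn about z gives the same grasp; the last joint's range is limited). The gripper opens to 85 mm and grips with 20 to 120 N. Pads are 22 mm wide; open, the fingers measure 114 mm over their backs; the gripper's body (76 mm by 85 mm) begins 54 mm behind the grasp point. The pads swing forward as they close: fully open they stand 13 mm farther back than shut.
Start: joints at [-0.976, 0.04, 0.085, 0, -1.615, -0.334], TCP at [0.155, -0.58, 0.253] pointing down, gripper open.
Joint ranges: [-2.56, 2.56], [-1.29, 2.01], [-1.08, 1.49], [-3.29, 1.98], [-2.81, -0.18], [-2.99, 2.99]. Speed limits (rad/s): [2.57, 2.57, 3.01, 3.14, 3.14, 3.14].

INTERFACE

Orientations are given as a unit quaternion [x, y, z, w].
In Python, from rig import telemetry, viewer, r, boxes_of gives the robot as it stands.
- The arm moves only by the tool step_arm, never from a script. Its argument "increments" is a list of rows, each a list of 7 numbers: the opening, from 0 (shut) to 1 (fully open), then the shift along the tool's x, y, z in m, then the turn, a rotation vector about the tool's x, y, z in degrees. In form: [[jaw, x, y, z, wx, wy, wz], ...]. A call has 1 to 8 rows; each row shifts and turns the commanded pose from where the row before left it, along the tool's axes as they then stand; what a row does not reach is not made up. A row lasts 1/10 s, in which the tool goes at most 50 mm and 8.59 degrees, less where a joint would pass 70% of its speed; a pose out of reach is approached as far as the arm can. A call with a gripper value outside its range is refused whole. The fingers move at their own pace and stop on an object; "grip_force" is the grip in N (left out, the last holds). Time passes only in rows, so rows that do not move let the fingers close. It gives the time, the measured TCP pose, the force, the opening and the grip force at its end, in the units of the state.
- telemetry.sense(): the state, without advancing time (a new reading comes with each control period).
- viewer.capture(name): name is "side" or "top" or "wrist"; returns the picture (384x512x3 uint8, red, green, blue); there is no depth.
- viewer.camera_model(name): a dict with "K" (3x3 intrinsics, pixels), "k1" (the pictures are not rectified: a ray, as slopes to the right and down, at radius r is drawn at 1 + k1 r^2 times it, then the intrinsics apply), "world_from_camera" (4x4, takes a point from camera to world coordinates). Camera axes: x right, y up, looking along -z (the intrinsics and any distortion apply to the point x, -y, -z); pixel columns grow to the right and rows downward; lengths in m; the calibration is good to about 2 mm. A picture is of the moment at which its call begins: read the wrist's pose just before it. camera_model takes no time and is no camera call; for the wrist camera it gives the pose at the moment of the call.
- r.finish_job(): hands the job in; it is judged then, once.
Trained networks look in the newest picture that a camera, given by its name, has taken for a name from the list of things; names that differ only in an ending like _2 or _b are one class to them, and where a whole thing is asked for, a point or a joint stands for the part that bears it (a point fixed in the world has none). Each returns a list of dicts, best first, with "confidence" (0 to 1); they miss things now and then, are a little off and sometimes report something else, mostly with a low value. They report only what shows in the picture. A call takes as long as a camera call.
- boxes_of(camera, label): "xyz" ([x, y, z] in m, in the coordinates of the camera as it stood for that picture, good to about 4 mm: the middle of the surface that is visible of it).
The state is a dict: "time_s": time; "q": joint angles; "qvel": joint speeds; "tau": joint torques, N m; "position": TCP position; "orientation": TCP orientation; "wrist_force": force on the tool from outside, world axes, zero at the start; "ft_torque": the same for the moment, N m; "gripper_width": finger opening in m; "grasp_force": force on a finger pad.
Only numpy, scipy, OpenCV 4.12 (cv2) and the standard library are available. Lean on these libraries where they do the work, as an engineer would, in place of code of your own. Each camera call takes 0.05 s, during which the arm holds its last target. There are 200 camera calls.

TASK

Set up the bench air: first, without moving the supply knob, push the black selector rod in by one click, so that it rests in its middle position. Then push the red-ended arm of the knob under the blue bracket round until the arm points the same way as the green pointer on top of the bracket, and let go. Do not disturb the lamp, the gauge, the spanner or the wrench lying around.

Things in the scene. Friction and masses are not known exactly. Their poses are not given: they have to be found in the camera images.
- supply_bracket: Blue bracket fixed to the bench: base plate 125 x 90 mm, column at the rear (+x), level top plate 10 mm thick (top 145 mm above the bench) ending in front (-x) in a half-round nose of 45 mm radius. Origin: on the bench, on the vertical axis of the knob and of the nose. May stand left or right of the selector, turned up to 0.25 rad.
- supply_knob (a joint): Turn of the black knob (54 mm across, 97 to 125 mm up) under the top plate, rad, 0 to 1.9, growing counterclockwise from above. Its level steel arm (13 mm thick) sticks out past the nose. At 0 the arm points 0.95 rad clockwise of the bracket's -x (toward its +y). Starts at 0 to 0.35, stays where left; about 2 to 3 N sideways at the ball turns it.
- red_ball (a point): Centre of the red ball, 32 mm in diameter, at the end of the knob's arm: 105 mm from the knob axis and 112 mm above the bench. The -x axis of this frame points outward along the arm.
- green_mark: Flat green pointer, 3 mm thick, 51 mm long, fixed on top of the bracket. Origin: on the knob axis, 145 mm above the bench. It points along its -x, between 0.2 rad clockwise and 0.8 rad counterclockwise (from above) of the bracket's -x; the knob reads 0.95 rad plus that counterclockwise angle when its arm lines up.
- selector: Selector valve fixed to the bench: aluminium block 80 x 74 x 56 mm on a pedestal, top 131 mm above the bench, brass stubs out to 50 mm either side. Origin: on the bench under the block's centre. The rod comes out of its front (-x) face and is pushed in level, along the selector's +x. Turned up to 0.25 rad.
- selector_rod (a joint): How far the selector rod is pushed in, m: 0 fully out (start, within 4 mm), 0.025 middle click, 0.05 fully in. A detent draws it to the nearest click: the ridges lie at 0.0125 and 0.0375, and it takes about 7 to 9 N to push over one, after which it snaps on to the next click and stays.
- rod_face (a point): Centre of the front face of the black knob (36 mm in diameter, 20 mm thick) on the end of the 12 mm steel rod, 105 mm above the bench; 117 mm in front of the selector's origin when fully out, 92 mm at the middle click. It moves with the rod.
- work_lamp: Bystander: blue and black work lamp lying flat, 58 x 118 x 35 mm, loose. Origin under its middle.
- pressure_gauge: Bystander: black pressure gauge, 101 x 76 x 38 mm, lying dial up between the two valves, loose. Origin under its middle.
- ring_spanner: Bystander: chrome combination spanner, 199 mm long, lying on the left, loose. Origin under its middle.
- adjustable_wrench: Bystander: grey adjustable wrench, 168 mm long, lying on the left behind the spanner, loose. Origin under its middle.

How it is judged:
On the way, in this order (a step that is already met when the one before it is completed fails the run):
1. the selector rod rests in its middle click, the supply knob not yet moved (value of joint selector_rod between 0.02 and 0.03 m and distance of red_ball from where it was at the start of the episode below 0.015 m), for 0.2 s.
2. the knob's arm lines up with the green pointer (angle between the x axis of red_ball and the x axis of green_mark, either way round below 0.1 rad), for 0.2 s.
At the end, for the whole second after the job is handed in: The selector rod rests in its middle click (20 to 30 mm in), the knob's arm is still and points within 0.1 rad (6 degrees) of the green pointer's direction (value of joint selector_rod between 0.02 and 0.03 m and angle between the x axis of red_ball and the x axis of green_mark, either way round below 0.1 rad and velocity of joint supply_knob between -0.05 and 0.05 rad/s); the robot touches nothing.
It fails at once if the work lamp is shoved more than 25 mm (distance of work_lamp from where it was at the start of the episode above 0.025 m).
It fails at once if the pressure gauge is shoved more than 25 mm (distance of pressure_gauge from where it was at the start of the episode above 0.025 m).
It fails at once if the spanner is shoved more than 25 mm (distance of ring_spanner from where it was at the start of the episode above 0.025 m).
It fails at once if the wrench is shoved more than 25 mm (distance of adjustable_wrench from where it was at the start of the episode above 0.025 m).
It also fails if it takes over 56 s, if anything falls off the work surface, if the arm or the gripper's body presses on something with over 40 N, if the wrist force passes 120 N, or if a joint passes its speed limit or range.

## Working session

There is one attempt and no reset: what is moved stays moved. The work goes in short steps, Python scripts to look and compute and a tool call to move; the robot and the scene stay as the last step left them, time stands still between calls to the robot, and variables do not carry over. Pictures are saved under pics/ and viewed, at most 13 in all, crops included, and the job is handed in when it is done.

Besides the shell and the picture viewer there is one more tool, called as name([rows], argument=value, ...), one row to a line, values as JSON. step_arm: Moves the arm, as the interface text tells. Its arguments: {"type":"object","properties":{"increments":{"type":"array"},"grip_force":{"type":"number"}},"required":["increments"]}

```bash
mkdir -p pics; cat > h.py <<'E'
import numpy as np,cv2
from rig import telemetry, viewer, r, boxes_of
from scipy.spatial.transform import Rotation as R
def snap(n,f):
    m=viewer.camera_model(n); im=viewer.capture(n); cv2.imwrite('pics/'+f,im[:,:,::-1]); return im,m
def ray(m,u,v):
    K=np.array(m["K"]);T=np.array(m["world_from_camera"]);x=(u-K[0,2])/K[0,0];y=(v-K[1,2])/K[1,1]
    a,b=x,y
    for _ in range(20):
        s=1+m["k1"]*(a*a+b*b);a,b=x/s,y/s
    return T[:3,3],T[:3,:3]@np.array([a,-b,-1])
def at(m,u,v,z):
    o,d=ray(m,u,v);return o+d*(z-o[2])/d[2]
def net(n,m,l):
    T=np.array(m["world_from_camera"])
    return [(round(b["confidence"],2),np.round(T[:3,:3]@np.array(b["xyz"])+T[:3,3],3)) for b in boxes_of(n,l)[:2]]
E
python3 - <<'E'
from h import *
np.set_printoptions(suppress=True)
for n in("top","side"):
    im,m=snap(n,n+"0.png"); print(n,np.round(m["world_from_camera"],3).tolist(),m["k1"])
    for l in("supply_bracket","supply_knob","red_ball","green_mark","selector","selector_rod","rod_face","work_lamp","pressure_gauge","ring_spanner","adjustable_wrench"):print(l,net(n,m,l))
s=telemetry.sense();print(s["time_s"],s["position"],s["orientation"])
E
```

```text
top [[0.009, 0.994, -0.11, 0.364], [-1.0, 0.012, 0.027, 0.091], [0.029, 0.11, 0.994, 0.936], [0.0, 0.0, 0.0, 1.0]] -0.0925702924249207
supply_bracket [(0.71, array([0.47 , 0.177, 0.107])), (0.64, array([ 0.542, -0.15 ,  0.144]))]
supply_knob [(0.75, array([ 0.481, -0.1  ,  0.12 ]))]
red_ball [(0.52, array([ 0.477, -0.095,  0.122]))]
green_mark []
selector [(0.58, array([0.556, 0.169, 0.13 ]))]
selector_rod [(0.7, array([0.471, 0.177, 0.11 ])), (0.34, array([ 0.478, -0.099,  0.12 ]))]
rod_face [(0.63, array([0.467, 0.175, 0.108]))]
work_lamp [(0.97, array([ 0.379, -0.021,  0.035]))]
pressure_gauge [(0.81, array([ 0.522, -0.004,  0.032]))]
ring_spanner [(0.89, array([0.43 , 0.273, 0.008]))]
adjustable_wrench [(0.93, array([0.557, 0.326, 0.008])), (0.36, array([0.551, 0.17 , 0.126]))]
side [[-0.923, 0.227, -0.31, 0.16], [-0.384, -0.574, 0.723, 0.788], [-0.014, 0.786, 0.617, 0.698], [0.0, 0.0, 0.0, 1.0]] -0.10800392889251569
supply_bracket [(0.64, array([ 0.551, -0.145,  0.091]))]
supply_knob [(0.61, array([ 0.505, -0.123,  0.118]))]
red_ball [(0.55, array([ 0.507, -0.124,  0.121])), (0.55, array([0.522, 0.005, 0.034]))]
green_mark []
selector [(0.83, array([0.548, 0.184, 0.111])), (0.28, array([ 0.506, -0.126,  0.12 ]))]
selector_rod [(0.64, array([0.469, 0.181, 0.112]))]
rod_face [(0.78, array([0.463, 0.181, 0.112]))]
work_lamp [(0.72, array([0.378, 0.   , 0.033])), (0.34, array([ 0.506, -0.126,  0.122]))]
pressure_gauge [(0.74, array([0.523, 0.004, 0.035])), (0.38, array([ 0.504, -0.126,  0.12 ]))]
ring_spanner [(0.55, array([0.425, 0.3  , 0.003]))]
adjustable_wrench [(0.64, array([0.546, 0.333, 0.012]))]
1.2 [ 0.15472028 -0.57969053  0.2532486 ] [-0.1300005   0.99151393  0.00005467 -0.00002302]
```

View pics/top0.png

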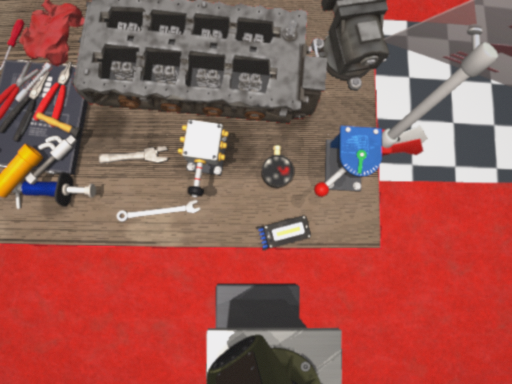

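View pics/side0.png

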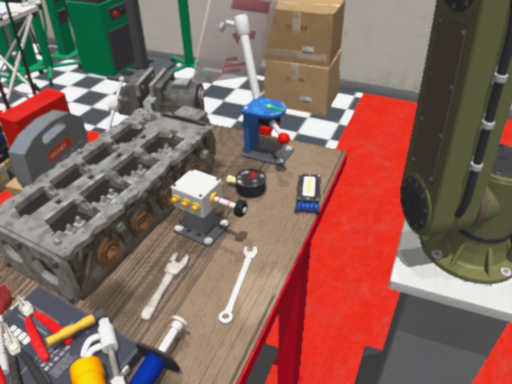

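The top view shows the red ball at (321,189), the bracket nose at about (361,150) with the green pointer on it, and the rod knob at (195,190) in front of the selector at (203,140). The side view agrees. I'll zoom in for the angles.

```bash
python3 - <<'E'
import cv2,numpy as np
a=cv2.imread('pics/top0.png')
c=[cv2.resize(a[y:y+90,x:x+90],None,fx=4.4,fy=4.4,interpolation=cv2.INTER_CUBIC) for x,y in((310,115),(160,115))]
cv2.imwrite('pics/c0.png',np.hstack(c))
from h import *
m=viewer.camera_model("top")
im=a.astype(int);B,G,Rr=im[...,0],im[...,1],im[...,2]
def blob(mask,x0,x1,y0,y1):
    mm=np.zeros_like(mask);mm[y0:y1,x0:x1]=mask[y0:y1,x0:x1];v,u=np.nonzero(mm);return u,v
u,v=blob((Rr>150)&(G<80)&(B<80),310,335,178,200);print("ball",u.mean(),v.mean(),len(u),at(m,u.mean(),v.mean(),.112))
u,v=blob((G>B+20)&(G>Rr+40),340,385,125,190);P=np.array([at(m,a,b,.148)[:2] for a,b in zip(u,v)]);print("green",u.mean(),v.mean(),len(u),P.mean(0),P.min(0),P.max(0))
d=np.linalg.svd(P-P.mean(0))[2][0];print(d,np.sort((P-P.mean(0))@d)[[0,-1]])
for z in(.131,):
  pass
E
```

```text
ball 321.2635135135135 188.97297297297297 148 [ 0.47068868 -0.08916201  0.112     ]
green 360.5603448275862 159.1293103448276 116 [ 0.5298084  -0.16511422] [ 0.50251631 -0.17699128] [ 0.54931111 -0.15769261]
[-0.98948946  0.14460501] [-0.02013214  0.02789976]
```

View pics/c0.png

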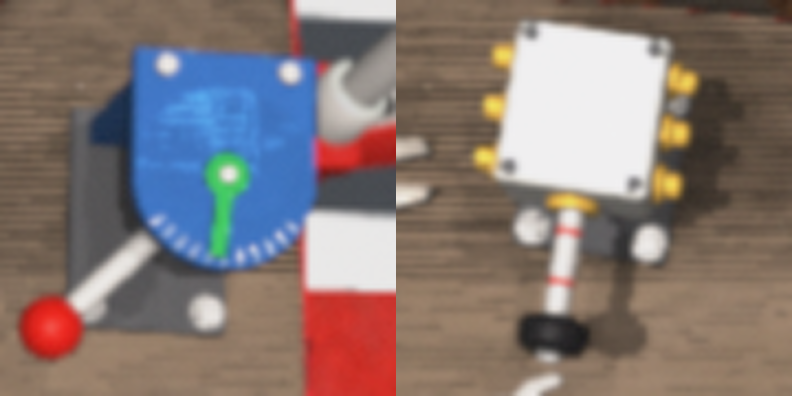

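The crop shows the green hub at (227,173) with its tip at (220,255), and the ball at (50,327). In the right-hand panel the block's corners are about (124,23), (273,42), (256,200) and (99,180), and the rod runs from (173,207) to (157,335).

```bash
python3 - <<'E'
from h import *
np.set_printoptions(suppress=True,precision=4)
m=viewer.camera_model("top");K=m["K"]
f=lambda x,y,x0,z:at(m,x0+(x+.5)/4.4-.5,115+(y+.5)/4.4-.5,z)[:2]
h=f(227,173,310,.150);t=f(220,256,310,.148);b=f(50,327,310,.112)
an=lambda d:np.arctan2(d[1],d[0])
print("hub",h,"tip",t,"ball",b,"dist",np.linalg.norm(b-h),"ang ptr",an(t-h),"ang ball",an(b-h))
bl=[f(133,50,310,.145),f(316,65,310,.145)];br=an(bl[0]-bl[1])-np.pi/2;print("bracket yaw from rear edge",br)
c=[f(*p,160,.131) for p in((124,23),(273,42),(256,200),(99,180))];o=sum(c)/4
print("sel",o,[an(c[0]-c[1])-np.pi/2,an(c[3]-c[2])-np.pi/2,an(c[0]-c[3]),an(c[1]-c[2])])
k=f(157,333,160,.115);r0=f(173,207,160,.11);print("knob",k,"rod yaw",an(r0-k),"origin->knob",an(o-k),np.linalg.norm(o-k))
E
```

```text
hub [ 0.5404 -0.1661] tip [ 0.5009 -0.1623] ball [ 0.4708 -0.0885] dist 0.10425378312364438 ang ptr 3.0449406375487746 ang ball 2.3021187843426683
bracket yaw from rear edge -0.055394890797401786
sel [0.5692 0.1651] [np.float64(-0.11709266774387372), np.float64(-0.11596040250291662), np.float64(-0.12325971603568753), np.float64(-0.08578740346712078)]
knob [0.464  0.1789] rod yaw -0.09099939969233142 origin->knob -0.12982992213838446 0.10608114615672562
```

step_arm([
  [0,0,0,0,0,0,7.1],
  [0,0,0,0,0,0,7.1],
  [0,0,0,0,0,0,7.1],
  [0,-0.015,0.038,0,0,0,0],
  [0,-0.015,0.038,0,0,0,0],
  [0,-0.015,0.038,0,0,0,0],
  [0,-0.015,0.038,0,0,0,0],
  [0,-0.015,0.038,0,0,0,0],
])

```text
time_s: 2.0
position: [0.2506, -0.3978, 0.2533]
orientation: [0.056, 0.998, -0.0, 0.0]
wrist_force: [1.1, -0.4, -0.3]
gripper_width: 0.0002
grasp_force: 0.0
```

step_arm([
  [0,-0.015,0.038,0,0,0,0],
  [0,-0.015,0.038,0,0,0,0],
  [0,-0.015,0.038,0,0,0,0],
  [0,-0.015,0.038,0,0,0,0],
  [0,-0.015,0.038,0,0,0,0],
  [0,-0.015,0.038,0,0,0,0],
  [0,-0.015,0.038,0,0,0,0],
  [0,0,0,0,0,0,0],
])

```text
time_s: 2.8
position: [0.3854, -0.143, 0.253]
orientation: [0.053, 0.999, 0.001, 0.0]
wrist_force: [0.1, -0.9, -0.0]
gripper_width: 0.0002
grasp_force: 0.0
```

```bash
python3 - <<'E'
from h import *
im,m=snap("wrist","w0.png");print(np.round(m["world_from_camera"],3).tolist())
for l in("red_ball","green_mark","supply_knob"):print(l,net("wrist",m,l))
E
```

```text
[[0.105, -0.947, -0.304, 0.307], [0.994, 0.101, 0.03, -0.135], [0.002, -0.306, 0.952, 0.373], [0.0, 0.0, 0.0, 1.0]]
red_ball [(0.76, array([ 0.465, -0.09 ,  0.121]))]
green_mark [(0.67, array([ 0.521, -0.161,  0.146]))]
supply_knob [(0.72, array([ 0.466, -0.093,  0.122])), (0.33, array([ 0.52 , -0.165,  0.146]))]
```

View pics/w0.png

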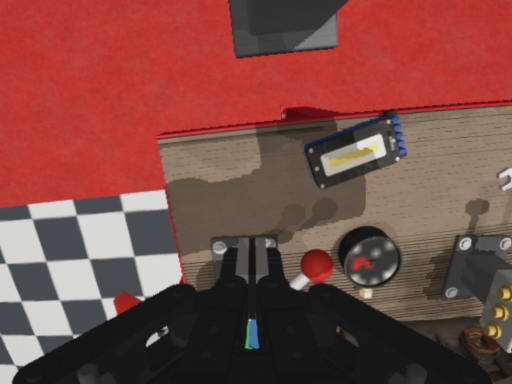

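step_arm([
  [0,0,0.041,0,0,0,0],
  [0,0,0.041,0,0,0,0],
  [0,0,0.041,0,0,0,0],
  [0,0,0.041,0,0,0,0],
  [0,0,0.041,0,0,0,0],
  [0,0,0.041,0,0,0,0],
  [0,0,0.041,0,0,0,0],
  [0,0.02,0.042,0,0,0,0],
])

```text
time_s: 3.8
position: [0.4015, 0.183, 0.2528]
orientation: [0.057, 0.998, -0.001, -0.0]
wrist_force: [0.6, 0.0, -0.6]
gripper_width: 0.0004
grasp_force: 0.0
```

The wrist view shows the ball at (317,265). The gripper hides most of the pointer. Next I descend in front of the rod.

step_arm([
  [0,0,0,0.037,0,0,0],
  [0,0,0,0.037,0,0,0],
  [0,0,0,0.037,0,0,0],
  [0,0,0,0.037,0,0,0],
  [0,-0.01,0,0,0,0,0],
  [0,-0.01,0,0,0,0,0],
  [0,0,0,0,0,0,0],
])

```text
time_s: 4.5
position: [0.4231, 0.1805, 0.1081]
orientation: [0.056, 0.998, 0.001, 0.002]
wrist_force: [0.3, -0.0, 0.5]
gripper_width: -0.0001
grasp_force: 0.0
```

```bash
python3 - <<'E'
from h import *
im,m=snap("top","t1.png");im2,m2=snap("side","s1.png")
a=cv2.resize(im[130:220,150:240],(396,396),interpolation=2);b=cv2.resize(im2[140:250,160:270],(396,396),interpolation=2)
cv2.imwrite('pics/c1.png',np.hstack([a,b])[:,:,::-1])
print(telemetry.sense()["wrist_force"])
E
```

```text
[0.57669936 0.6943329  0.09970197]
```

View pics/c1.png

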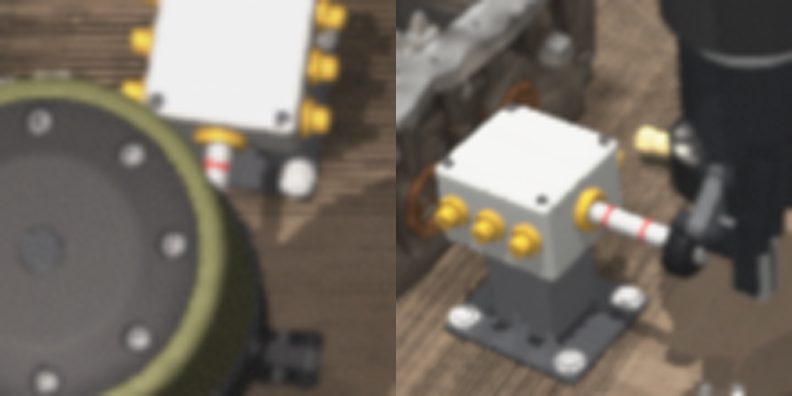

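The finger is square in front of the rod knob with a small gap. I'll creep in until it touches.

step_arm([
  [0,-0.006,0,0,0,0,0],
  [0,-0.006,0,0,0,0,0],
  [0,0,0,0,0,0,0],
])

```text
time_s: 4.9
position: [0.4331, 0.1793, 0.1056]
orientation: [0.056, 0.998, 0.0, 0.0]
wrist_force: [-0.8, -0.6, -0.2]
gripper_width: 0.0002
grasp_force: 0.0
```

step_arm([
  [0,-0.004,0,0,0,0,0],
  [0,0,0,0,0,0,0],
])

```text
time_s: 5.1
position: [0.4367, 0.1788, 0.1053]
orientation: [0.055, 0.998, -0.0, -0.0]
wrist_force: [-0.3, -0.4, 0.4]
gripper_width: 0.0003
grasp_force: 0.0
```

step_arm([
  [0,-0.004,0,0,0,0,0],
  [0,0,0,0,0,0,0],
])

```text
time_s: 5.3
position: [0.4406, 0.1783, 0.1053]
orientation: [0.055, 0.998, -0.0, -0.0]
wrist_force: [0.2, 0.1, -0.4]
gripper_width: 0.0
grasp_force: 0.0
```

step_arm([
  [0,-0.004,0,0,0,0,0],
  [0,0,0,0,0,0,0],
])

```text
time_s: 5.5
position: [0.4443, 0.1779, 0.1052]
orientation: [0.055, 0.998, -0.0, -0.0]
wrist_force: [-2.6, -0.1, 0.9]
gripper_width: -0.0003
grasp_force: 1.8
```

step_arm([
  [0,-0.003,0,0,0,0,0],
  [0,0,0,0,0,0,0],
])

```text
time_s: 5.7
position: [0.447, 0.1775, 0.1052]
orientation: [0.055, 0.998, -0.0, -0.001]
wrist_force: [-5.0, 0.5, 2.0]
gripper_width: 0.0002
grasp_force: 2.5
```

step_arm([
  [0,-0.003,0,0,0,0,0],
  [0,0,0,0,0,0,0],
])

```text
time_s: 5.9
position: [0.45, 0.1771, 0.1052]
orientation: [0.055, 0.998, -0.0, -0.001]
wrist_force: [-5.3, 0.7, 2.0]
gripper_width: 0.0001
grasp_force: 2.5
```

step_arm([
  [0,-0.003,0,0,0,0,0],
  [0,0,0,0,0,0,0],
])

```text
time_s: 6.1
position: [0.4538, 0.1769, 0.1053]
orientation: [0.056, 0.998, 0.0, 0.0]
wrist_force: [-0.6, 0.2, -0.4]
gripper_width: 0.0
grasp_force: 0.0
```

step_arm([
  [0,-0.002,0,0,0,0,0],
  [0,0,0,0,0,0,0],
])

```text
time_s: 6.3
position: [0.4557, 0.1767, 0.1054]
orientation: [0.056, 0.998, 0.0, 0.0]
wrist_force: [0.3, 0.4, -0.1]
gripper_width: -0.0001
grasp_force: 0.0
```

The force dropped to zero, so the rod has snapped past the ridge. I'll back off, rise and check.

step_arm([
  [0,0.02,0,0,0,0,0],
  [0,0.02,0,0,0,0,0],
  [0,0,0,-0.035,0,0,0],
  [0,0,0,-0.035,0,0,0],
  [0,0,-0.03,-0.035,0,0,0],
  [0,0,-0.04,-0.035,0,0,0],
  [0,0,-0.04,0,0,0,0],
  [0,0,-0.04,0,0,0,0],
])

```text
time_s: 7.1
position: [0.3992, 0.0334, 0.2447]
orientation: [0.055, 0.998, 0.001, 0.001]
wrist_force: [1.3, -0.7, -0.6]
gripper_width: 0.0002
grasp_force: 0.0
```

```bash
python3 - <<'E'
from h import *
im,m=snap("top","t2.png");print(net("top",m,"rod_face"));print(net("top",m,"red_ball"))
im2,m2=snap("side","s2.png");print(net("side",m2,"rod_face"));print(net("side",m2,"red_ball"))
a=cv2.resize(im[115:205,160:250],(396,396),interpolation=2);b=cv2.resize(im2[140:250,160:270],(396,396),interpolation=2)
cv2.imwrite('pics/c2.png',np.hstack([a,b])[:,:,::-1])
E
```

```text
[(0.55, array([0.491, 0.175, 0.112]))]
[]
[(0.82, array([0.484, 0.181, 0.113])), (0.25, array([0.546, 0.187, 0.108]))]
[(0.7, array([ 0.502, -0.126,  0.119]))]
```

View pics/c2.png

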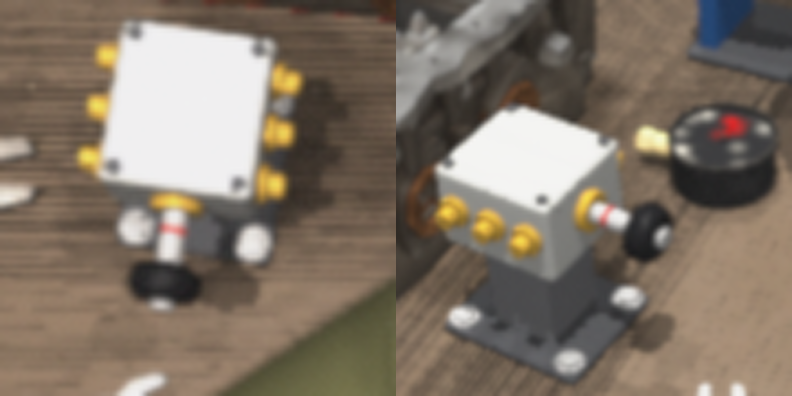

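The rod is in its middle position, with the knob about 24 mm further in. Now I move to behind the ball, on its clockwise side.

step_arm([
  [0,0,0,0,0,0,6.9],
  [0,0,0,0,0,0,6.9],
  [0,0,0,0,0,0,6.9],
  [0,-0.034,-0.0045,0,0,0,0],
  [0,-0.034,-0.0045,0,0,0,0],
  [0,-0.034,-0.0045,0,0,0,0],
  [0,-0.034,-0.0045,0,0,0,0],
  [0,0,0,0,0,0,0],
])

```text
time_s: 8.2
position: [0.5141, -0.0441, 0.2405]
orientation: [0.234, 0.972, -0.001, -0.002]
wrist_force: [-0.6, -0.1, -1.2]
gripper_width: -0.0
grasp_force: 0.0
```

step_arm([
  [0,0,0,0.034,0,0,0],
  [0,0,0,0.034,0,0,0],
  [0,0,0,0.034,0,0,0],
  [0,0,0,0.034,0,0,0],
  [0,0,0,0,0,0,0],
])

```text
time_s: 8.7
position: [0.5092, -0.0425, 0.1017]
orientation: [0.233, 0.972, -0.001, -0.005]
wrist_force: [-0.6, -0.3, 0.4]
gripper_width: -0.0002
grasp_force: 0.0
```

```bash
python3 - <<'E'
from h import *
s=telemetry.sense();print(s["position"],s["wrist_force"],R.from_quat(s["orientation"]).as_matrix().round(3))
im2,m2=snap("side","s3.png")
b=cv2.resize(im2[85:195,210:320],(560,560),interpolation=2);cv2.imwrite('pics/c3.png',b[:,:,::-1])
E
```

```text
[ 0.50918642 -0.04253359  0.10168033] [-0.55744979 -0.3015524   0.40709156] [[-0.891  0.454 -0.01 ]
 [ 0.454  0.891 -0.001]
 [ 0.008 -0.005 -1.   ]]
```

View pics/c3.png

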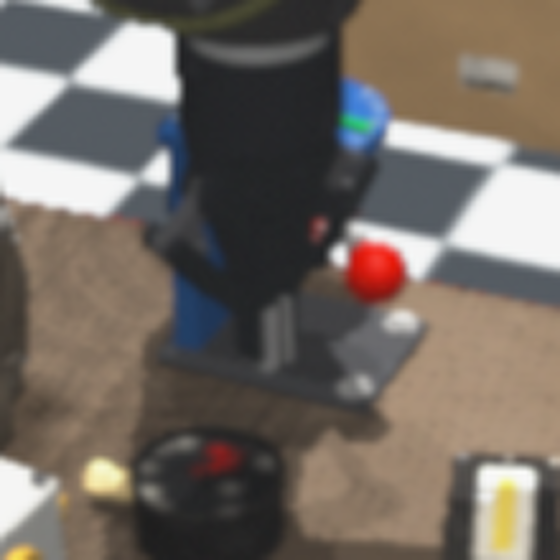

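The closed fingers stand behind the ball at (375,272) with clear space between. I'll raise slightly and approach.

step_arm([
  [0,0.005,-0.005,-0.01,0,0,0],
  [0,0.005,-0.01,0,0,0,0],
  [0,0.004,-0.007,0,0,0,0],
  [0,0,0,0,0,0,0],
])

```text
time_s: 9.15
position: [0.4893, -0.0572, 0.1186]
orientation: [0.234, 0.972, 0.001, 0.001]
wrist_force: [-0.1, -0.2, -0.2]
gripper_width: -0.0001
grasp_force: 0.0
```

step_arm([
  [0,0,-0.004,0,0,0,0],
  [0,0,0,0,0,0,0],
])

```text
time_s: 9.35
position: [0.4877, -0.0607, 0.1174]
orientation: [0.234, 0.972, 0.0, 0.0]
wrist_force: [-0.0, -0.6, -0.4]
gripper_width: 0.0001
grasp_force: 0.0
```

step_arm([
  [0,0,-0.004,0,0,0,0],
  [0,0,0,0,0,0,0],
])

```text
time_s: 9.55
position: [0.4859, -0.0638, 0.117]
orientation: [0.234, 0.972, 0.0, -0.0]
wrist_force: [-0.3, 1.0, -0.8]
gripper_width: 0.0
grasp_force: 0.4
```

step_arm([
  [0,0.003,-0.008,0,0,0,0],
  [0,0.003,-0.008,0,0,0,0],
  [0,0.003,-0.008,0,0,0,0],
  [0,0,-0.007,0,0,0,0],
  [0,0,-0.007,0,0,0,0],
  [0,0,-0.006,0,0,0,0],
  [0,0,0,0,0,0,0],
])

```text
time_s: 10.25
position: [0.4578, -0.1, 0.1173]
orientation: [0.234, 0.972, -0.0, 0.0]
wrist_force: [-0.1, -0.6, 0.3]
gripper_width: -0.0002
grasp_force: 0.0
```

```bash
python3 - <<'E'
from h import *
s=telemetry.sense();print(s["position"],s["wrist_force"])
im,m=snap("top","t4.png");im2,m2=snap("side","s4.png")
a=cv2.resize(im[115:205,300:390],(396,396),interpolation=2);b=cv2.resize(im2[85:195,210:320],(396,396),interpolation=2)
cv2.imwrite('pics/c4.png',np.hstack([a,b])[:,:,::-1])
I=im2.astype(int);M=(I[...,0]>150)&(I[...,1]<80)&(I[...,2]<80);M[:120]=0;M[160:]=0;M[:,:250]=0;M[:,300:]=0
n,_,st,c=cv2.connectedComponentsWithStats(M.astype(np.uint8))
for i in range(1,n):
  if st[i,4]>10: print(st[i],at(m2,*c[i],.112))
E
```

```text
[ 0.45775519 -0.09997347  0.11730295] [-0.10162867 -0.59120064  0.32371969]
[260 126  11   8  63] [ 0.52825949 -0.11238459  0.112     ]
```

View pics/c4.png

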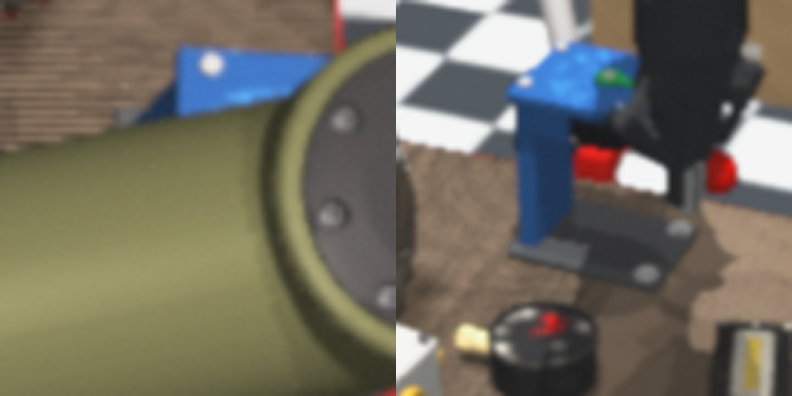

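The ball follows the finger and sits just right of it at (718,172). I'll push to slightly short of the target, back off and measure.

step_arm([
  [0,-0.001,-0.006,0,0,0,0],
  [0,-0.001,-0.006,0,0,0,0],
  [0,-0.001,-0.005,0,0,0,0],
  [0,0,-0.004,0,0,0,0],
  [0,0,0,0,0,0,0],
  [0,0,0,0,0,0,0],
])

```text
time_s: 10.95
position: [0.451, -0.1195, 0.1173]
orientation: [0.234, 0.972, -0.0, 0.0]
wrist_force: [-0.5, -0.6, 0.6]
gripper_width: -0.0001
grasp_force: 0.0
```

step_arm([
  [0,0,0.02,0,0,0,0],
  [0,0,0.03,0,0,0,0],
  [0,0,0.03,0,0,0,0],
  [0,0,0.04,-0.03,0,0,0],
  [0,0,0.04,-0.03,0,0,0],
  [0,0.02,0.04,-0.03,0,0,0],
  [0,0.02,0.04,-0.03,0,0,0],
  [0,0,0,0,0,0,0],
])

```text
time_s: 11.75
position: [0.5259, 0.1103, 0.2371]
orientation: [0.232, 0.973, 0.002, 0.003]
wrist_force: [-0.6, -0.3, 0.6]
gripper_width: 0.0003
grasp_force: 0.0
```

```bash
python3 - <<'E'
from h import *
s=telemetry.sense();print(s["position"],s["wrist_force"])
im,m=snap("top","t5.png");im2,m2=snap("side","s5.png")
print(net("side",m2,"rod_face"))
a=cv2.resize(im[125:215,310:400],(396,396),interpolation=2);b=cv2.resize(im2[85:195,210:320],(396,396),interpolation=2)
cv2.imwrite('pics/c5.png',np.hstack([a,b])[:,:,::-1])
for I,mm,w in((im,m,(165,210,320,380)),(im2,m2,(110,165,270,310))):
  I=I.astype(int);M=(I[...,0]>150)&(I[...,1]<80)&(I[...,2]<80);N=np.zeros(M.shape,np.uint8);s=np.s_[w[0]:w[1],w[2]:w[3]];N[s]=M[s]
  n,_,st,c=cv2.connectedComponentsWithStats(N)
  for i in range(1,n):
    if st[i,4]>10:
      p=at(mm,*c[i],.112);d=p[:2]-[.5404,-.1661];print(st[i],c[i],p,np.linalg.norm(d),np.arctan2(d[1],d[0]))
E
```

```text
[0.5258816  0.1102689  0.23712909] [-0.63653159 -0.31933128  0.6080401 ]
[(0.62, array([0.524, 0.007, 0.032])), (0.53, array([0.481, 0.183, 0.112]))]
[379 182   1  19  19] [379. 191.] [ 0.46799104 -0.21594283  0.112     ] 0.08790542843511209 -2.5387272167832844
[342 199  14  11 129] [348.39534884 204.36434109] [ 0.43826263 -0.14766962  0.112     ] 0.10378690530929018 2.9630668412937005
[298 124  11   9  73] [303.38356164 128.2739726 ] [ 0.438884   -0.15251865  0.112     ] 0.102420467040411 3.0085970910655497
```

View pics/c5.png

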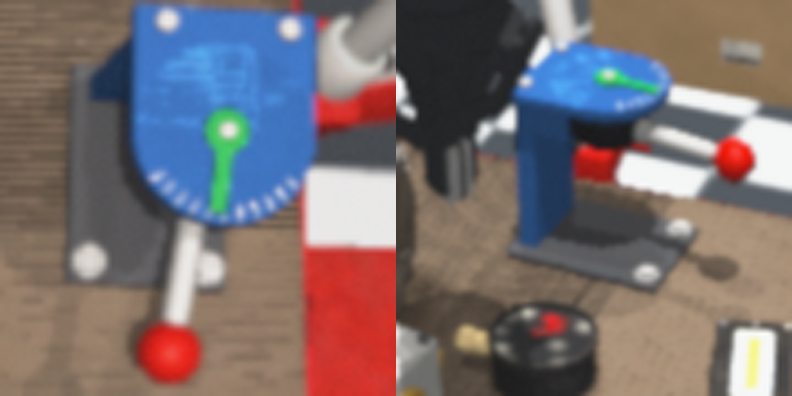

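The arm is now about 0.08 rad short of the pointer: ball at (169,352), hub (228,130), tip (219,212). I'll take a closer wrist view to pin the pointer angle.

step_arm([
  [0,0.004,-0.034,0,0,0,0],
  [0,0.004,-0.034,0,0,0,0],
  [0,0.004,-0.034,0,0,0,0],
  [0,0.004,-0.034,0,0,0,0],
  [0,0.004,-0.032,0,0,0,0],
  [0,0,0,0,0,0,0],
  [0,0,0,0,0,0,0],
])

```text
time_s: 12.6
position: [0.4298, -0.0353, 0.2323]
orientation: [0.235, 0.972, -0.0, -0.0]
wrist_force: [0.1, 0.2, -0.2]
gripper_width: -0.0002
grasp_force: 0.0
```

```bash
cat > fit.py <<'E'
from h import *
def fit(im,m,box,name):
    I=cv2.resize(im,None,fx=4,fy=4,interpolation=2).astype(int);N=np.zeros(I.shape[:2],bool)
    s=np.s_[box[0]*4:box[1]*4,box[2]*4:box[3]*4]
    r_,g,b=I[...,0],I[...,1],I[...,2]
    N[s]=((g>r_+50)&(g>b+30))[s]
    n,L,st,c=cv2.connectedComponentsWithStats(N.astype(np.uint8));k=1+np.argmax(st[1:,4])
    v,u=np.nonzero(L==k);P=np.array([at(m,(a+.5)/4-.5,(q+.5)/4-.5,.148)[:2] for a,q in zip(u,v)])
    mu=P.mean(0);d=np.linalg.svd(P-mu,full_matrices=False)[2][0];d*=-np.sign(d[0]);t=(P-mu)@d
    # hub: rear 18 mm ; tail: front part
    hub=P[t<t.min()+.018];tail=P[t>t.max()-.022]
    hc=(hub.min(0)+hub.max(0))/2;tc=tail.mean(0);e=tc-hc
    N[:]=0;N[s]=((r_>140)&(g<90)&(b<90))[s]
    n,L,st,c=cv2.connectedComponentsWithStats(N.astype(np.uint8));k=1+np.argmax(st[1:,4]);x,y,w,h=st[k,:4]
    bp=at(m,(x+w/2)/4-.5,(y+h/2)/4-.5,.112)[:2];q=bp-hc
    print(name,"len",np.ptp(t),"pca",np.arctan2(d[1],d[0]),"hub",hc,"hub-tail",np.arctan2(e[1],e[0]),"ball",bp,np.linalg.norm(q),np.arctan2(q[1],q[0]))
E
python3 - <<'E'
from fit import *
s=telemetry.sense();print(s["position"])
for n,b in(("top",(135,212,335,376)),("side",(95,135,250,310))):
    fit(cv2.imread('pics/'+n[0]+'5.png')[:,:,::-1],viewer.camera_model(n),b,n)
im,m=snap("wrist","w6.png");np.save("w6.npy",m["world_from_camera"])
fit(im,m,(100,384,0,300),"wrist")
E
```

```text
[ 0.42980264 -0.0352938   0.23231305]
top len 0.04951289698556817 pca 2.9983542100617004 hub [ 0.54077758 -0.16662468] hub-tail 3.002016120143475 ball [ 0.43797347 -0.14789296] 0.10449671050333886 2.9613619305781542
side len 0.047350874544377544 pca 3.053436866667882 hub [ 0.53961963 -0.16727646] hub-tail 3.0156944189878563 ball [ 0.52449169 -0.11118508] 0.05809559439904076 1.8342300375561398Traceback (most recent call last):
  File "<stdin>", line 6, in <module>
  File "fit.py", line 7, in fit
    n,L,st,c=cv2.connectedComponentsWithStats(N.astype(np.uint8));k=1+np.argmax(st[1:,4])
                                                                      ~~~~~~~~~^^^^^^^^^^
    return _wrapfunc(a, 'argmax', axis=axis, out=out, **kwds)
    return bound(*args, **kwds)
ValueError: attempt to get argmax of an empty sequence
```

View pics/w6.png

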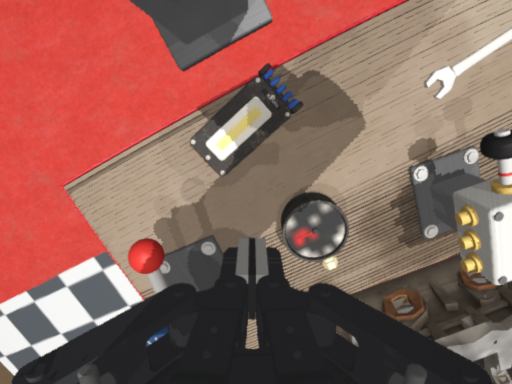

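The ball is at (146,256), but the gripper hides the pointer. I'll turn the tool a quarter so the wrist camera sees it.

step_arm([
  [0,-0.023,0.012,-0.015,0,0,0],
  [0,-0.022,0.011,-0.015,0,0,0],
  [0,0,0,0,0,0,-8.2],
  [0,0,0,0,0,0,-8.2],
  [0,0,0,0,0,0,-8.2],
  [0,0,0,0,0,0,-8.2],
  [0,0,0,0,0,0,-8.2],
  [0,0,0,0,0,0,-8.2],
])

```text
time_s: 13.45
position: [0.4812, -0.0335, 0.2619]
orientation: [-0.195, 0.981, -0.0, -0.001]
wrist_force: [-0.9, 0.0, -0.3]
gripper_width: -0.0002
grasp_force: 0.0
```

step_arm([
  [0,0,0,0,0,0,-8.2],
  [0,0,0,0,0,0,-8.2],
  [0,0,0,0,0,0,-8.2],
  [0,0,0,0,0,0,-8.2],
  [0,0,0,0,0,0,-8],
  [0,0,0,0,0,0,0],
  [0,0,0,0,0,0,0],
])

```text
time_s: 14.15
position: [0.4811, -0.0337, 0.2623]
orientation: [-0.521, 0.854, 0.0, -0.001]
wrist_force: [-0.9, -1.1, -0.4]
gripper_width: -0.0001
grasp_force: 0.0
```

```bash
python3 - <<'E'
from fit import *
s=telemetry.sense();print(s["position"],s["q"])
im,m=snap("wrist","w7.png")
try: fit(im,m,(0,384,0,512),"wrist")
except Exception as e: print(e)
E
```

```text
[ 0.48108967 -0.03370919  0.26225214] [ 3.49575680e-01 -2.74541180e-01 -1.86901657e-01 -1.75524483e-04
 -1.65974341e+00 -8.25288023e-01]
wrist len 0.05037810085883948 pca 2.9987128306158377 hub [ 0.54028016 -0.16595829] hub-tail 3.0047531758137165 ball [0.33729218 0.29236241] 0.501260393565228 1.987726106496385
```

View pics/w7.png

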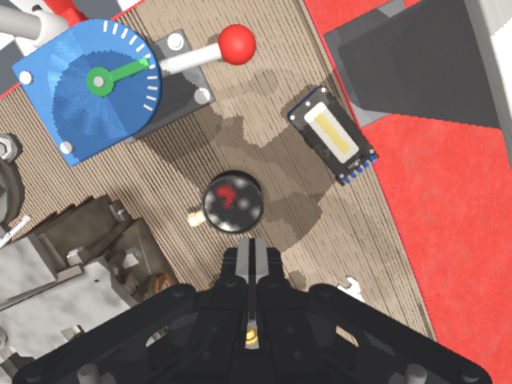

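The view is clear: hub at (99,81), pointer tip at (148,64), ball at (237,44).

```bash
python3 - <<'E'
from fit import *
im,m=snap("wrist","w8.png")
fit(im,m,(15,110,70,262),"wrist")
m2=viewer.camera_model("wrist");a=at(m2,99,81,.150);b=at(m2,148,64,.148);print(np.arctan2(*(b-a)[[1,0]]))
E
```

```text
wrist len 0.050343286647400995 pca 2.9989190824511156 hub [ 0.54031922 -0.16594297] hub-tail 3.0054060513911076 ball [ 0.43640683 -0.14595223] 0.10581783754383195 2.95153395895088
2.9540865238845324
```

Top and wrist views agree: the pointer is at about 3.00 rad and the arm at about 2.955 rad. That is about 0.045 rad off, inside the 0.1 limit. The rod is in the middle and the gripper is clear.

```bash
python3 -c "
from rig import r
print(r.finish_job())"
```

```text
the job is handed in; nothing more can be done
None
```

The job is handed in, and no verdict came back: the selector rod rests in its middle click, the knob arm measured about 0.045 rad from the green pointer (limit 0.1), the gripper is clear, and I saw no contact with the lamp, gauge, spanner or wrench.

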